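# Re-index a swivel specimen vise and reclamp it hand-tight

### The job

The small swivel vise that holds the polished section is clamped far too hard: loosen its black wing knob (counter-clockwise), swing the vise by its tail until the black arrow stands at the red rider on the degree ring, then tighten the knob again only hand-tight, to about 0.4 N m and clearly less than it was. Do not force the vise round while the clamp still bites, do not shift the rider, touch the specimen or disturb the things around, and let go of everything at the end.

Things in the scene. Their poses are not given: they have to be found in the camera images.
- base: dark round swivel base, 204 mm across, fixed to the desk, with a lug out to 156 mm from its centre on the +y side. Origin: on the swivel axis at desk height, z up. Its top, 12 mm high, carries a pale degree ring of 81 to 99 mm radius with ticks every 5 degrees. Yaw within 0.25 rad. A tall microscope stands behind it to the right (-y): come from the front
- vise: blue vise on a round steel plate (152 mm across, top 21.5 mm above the desk); turns about the vertical swivel axis, 0.7 rad either way from parallel with the base. Origin on that axis, 12 mm above the desk; its -x axis runs along the tail. Jaws 50 mm wide, tops 62.5 mm up, from x = -23 to 52 mm. Unclamped it turns with 0.12 N m of friction and stays where left; clamped, it must not be forced
- tail_grip (a point): middle of the tail's top face, 82 mm from the swivel axis, 51 mm above the desk, axes as the vise. The tail is a blue block 22 mm wide (y), 26 mm high, free to grasp from above, across y, 70 to 105 mm from the axis, pads reaching 10 to 20 mm below this point; a steel T-handle (along y) stands past its end at 118 mm
- pointer_tip (a point): tip of the black arrow at the rim of the swivel plate, on the vise's -y side, 85 mm from the swivel axis
- rider: red rider, 7 mm wide, clipped on the degree ring on the base's -y side; it marks the wanted angle and must stay where it is. It lies 0.27 to 1.15 rad counter-clockwise (seen from above) of where the arrow starts. Origin on the swivel axis
- rider_tip (a point): nose of the red rider, 85 mm from the swivel axis (same radius as the arrow's tip): the arrow is right when both points lie in the same place seen from above
- knob: black wing knob on a vertical screw, 116 mm from the swivel axis on the base's +y side. Wings 54 x 13 x 20 mm (its x, y, z) over a round foot 33 mm across. Origin 19.5 mm below the wings' middle. Counter-clockwise from above loosens; it climbs 3 mm per rad on its thread, the hand must follow. It starts jammed (0.4 to 0.9 N m); 1.5 rad, one grasp, surely frees the clamp; a stop comes at 1.8 rad
- knob_grip (a point): middle of the wings, 47 mm above the desk at the start, axes as the knob: grasp from above across y, fingertips at most 11 mm below it. Neither angle nor height tells the tightness. Free, it turns with 0.06 N m; past the bite, torque grows 0.75 N m per rad; 0.4 is hand-tight (0.3 to 0.5 will do). After a quick step friction hides the torque: creep (0.012 rad) and take the peak before it slips
- shoe: steel clamp strap, 22 mm wide, top 31 mm above the desk; it reaches from under the knob over the rim of the swivel plate and presses on it, the harder the tighter the knob is (about 40 N when hand-tight). Origin below the knob, 21.5 mm above the desk
- specimen: black resin puck 27 mm across with a polished mineral section in its top, held in the jaws, top 66.5 mm above the desk, 14 mm ahead (+x) of the swivel axis; not to be touched. Origin under its centre
- petri: clear petri dish with brown specimens, 60 x 60 x 14 mm, loose on the desk; origin under its centre
- tape: roll of blue tape, 60 x 60 x 19 mm, loose; origin under its centre
- tweezers: tweezers, 12 x 125 x 10 mm, loose; origin under its centre
- eyecap: black eyepiece cap, 35 x 35 x 14 mm, loose; origin under its centre

How it is judged:
By the outcome, as a careful person would: the job done as asked, in the order asked, and still so for the second after the job is handed in, with the robot touching nothing.
It also fails if it takes over 72 s, if anything falls off the work surface, if the arm or the gripper's body presses on something with over 40 N, if the wrist force passes 120 N, or if a joint passes its speed limit or range.

### The arm

A 7-joint arm with a two-finger parallel gripper is mounted at the origin on a cart in front of the work surface, level with it; the furniture and walls round the work are solid. World frame = base frame: x ahead of the robot, y to its left, z up, the work surface at z = 0. Lengths are in mm, angles in rad, forces in N, time in s.
With the tool pointing down it reaches from about 400 to 875 mm from the base axis. Payload 4.4 kg.
Tool frame: the origin (TCP) lies between the finger pads; the fingertips stand 22 mm ahead of it and the grasp point (between the pads) lies 3 mm ahead of it; z points along the fingers, y is the line along which they close (so a half turn about z gives the same grasp; the last joint's range is limited). The gripper opens to 85 mm and grips with 20 to 120 N. Pads are 22 mm wide; open, the fingers measure 114 mm over their backs; the gripper's body (76 mm by 85 mm) begins 54 mm behind the grasp point. The pads swing forward as they close: fully open they stand 13 mm farther back than shut.
Start: joints at [-1.18, 0.628, 0.038, 1.517, -0.027, 0.996, -0.02], TCP at [286.681, 583.379, 253.313] pointing down, gripper open.
Joint ranges: [-3.06, 3.06], [-0.37, 2.12], [-1.25, 1.32], [0.18, 2.47], [-1.1, 4.24], [0.23, 1.98], [-2.94, 2.94]. Speed limits (rad/s): [2.57, 2.57, 3.14, 3.14, 3.14, 3.14, 3.14].

### API

Orientations are given as [roll, pitch, yaw] about the fixed x, y, z axes, in that order (R = Rz(yaw) Ry(pitch) Rx(roll)).
In Python, from cell import ctrl gives the robot as it stands.
- The arm moves only by the tool step_arm, never from a script. Its argument "plan" is a list of rows, each an object of numbers: "dx", "dy", "dz": the shift along the tool's x, y, z scaled (see below); "ax", "ay", "az": the turn, a rotation vector about the tool's x, y, z scaled (see below); "gripper": the opening, from 0 (shut) to 1 (fully open). A call has 1 to 20 rows; each row shifts and turns the commanded pose from where the row before left it, along the tool's axes as they then stand; what a row does not reach is not made up. The controller multiplies each number of a shift by 0.3 m and each number of a turn by 90 degrees. A row lasts 1/8 s, in which the tool goes at most 62.5 mm and 10.7 degrees, less where a joint would pass 70% of its speed; a pose out of reach is approached as far as the arm can. A call with a number of a shift or a turn outside -1 to 1 is refused whole. A call with a gripper value outside its range is refused whole. The fingers move at their own pace and stop on an object; the grip force is fixed at half the most. Time passes only in rows, so rows that do not move let the fingers close. It gives the time, the measured TCP pose, the force, the opening and the grip force at its end, in the units of the state.
- ctrl.read_state(): the state, without advancing time (a new reading comes with each control period).
- ctrl.get_image(name): name is "scene" or "top"; returns a dict with "color" (384x512x3 uint8, red, green, blue), "range_z" (384x512 float32, mm along the optical axis (not along the pixel's ray), 0 where there is no reading), "fx", "fy", "cx", "cy" (pixels), "T" (4x4, takes a point from camera to world coordinates). Camera axes: x right, y down, z forward; pixel columns grow to the right and rows downward; lengths in mm; the calibration is good to about 2 mm. A picture is of the moment at which its call begins.
- ctrl.finish_job(): hands the job in; it is judged then, once.
The state is a dict: "clock": time; "qpos": joint angles; "qd": joint speeds; "tau": joint torques, N m; "eef_pos": TCP position; "tool_rot": TCP orientation; "force": force on the tool from outside, world axes, zero at the start; "torque": the same for the moment, N m; "width": finger opening in mm; "gripper_force": force on a finger pad.
Only numpy, scipy, OpenCV 4.12 (cv2) and the standard library are available. Lean on these libraries where they do the work, as an engineer would, in place of code of your own. Each camera call takes 0.05 s, during which the arm holds its last target. There are 200 camera calls.

## Working session

There is one attempt and no reset: what is moved stays moved. The work goes in short steps, Python scripts to look and compute and a tool call to move; the robot and the scene stay as the last step left them, time stands still between calls to the robot, and variables do not carry over. Pictures are saved under pics/ and viewed, at most 10 in all, crops included, and the job is handed in when it is done.

Besides the shell and the picture viewer there is one more tool, called after "Emit:" as a command line: name --argument value ..., lists and objects as JSON in quotes. step_arm: Moves the arm, as the interface text tells. Shifts and turns lie within -1 to 1; 1 stands for 0.3 m of shift or 90 degrees of turn. Its arguments: {"type":"object","properties":{"plan":{"type":"array"}},"required":["plan"]}

```bash
mkdir -p pics; ls; cat > h.py <<'E'
import numpy as np, cv2
from cell import ctrl
def snap(name):
    d=ctrl.get_image(name); np.savez('%s.npz'%name,**d); return d
def load(name): return dict(np.load('%s.npz'%name))
def pt(d,u,v,z=None):
    """pixel to world: with plane height z (mm), or with range"""
    r=np.array([(u-d['cx'])/d['fx'],(v-d['cy'])/d['fy'],1.]); T=d['T']
    if z is None: s=d['range_z'][int(round(v)),int(round(u))]
    else: s=(z-T[2,3])/(T[:3,:3]@r)[2]
    return T[:3,3]+T[:3,:3]@r*s
def px(d,p):
    q=np.linalg.inv(d['T'])@np.append(p,1); return d['fx']*q[0]/q[2]+d['cx'],d['fy']*q[1]/q[2]+d['cy']
def crop(d,x0,y0,x1,y1,s,fn):
    c=cv2.resize(d['color'][y0:y1,x0:x1],None,fx=s,fy=s,interpolation=cv2.INTER_CUBIC)
    cv2.imwrite('pics/'+fn,c[:,:,::-1])
E
python3 - <<'E'
from h import *
a=snap('top');b=snap('scene')
for d,n in((a,'t'),(b,'s')): print(d['T'].round(3).tolist(),d['fx'],d['cx'],d['cy'])
c=np.hstack([a['color'],b['color']]);cv2.imwrite('pics/t0.png',cv2.resize(a['color'],None,fx=1.5,fy=1.5)[:,:,::-1]);cv2.imwrite('pics/s0.png',cv2.resize(b['color'],None,fx=1.5,fy=1.5)[:,:,::-1])
s=ctrl.read_state();print(s)
E
```

```text
pics
[[0.083, -0.974, 0.211, 355.91], [-0.997, -0.082, 0.013, -114.341], [0.004, -0.212, -0.977, 990.602], [0.0, 0.0, 0.0, 1.0]] 419.6900163043078 253.699244997181 182.16106241513995
[[-0.812, -0.333, 0.48, 98.48], [-0.584, 0.496, -0.643, 493.514], [-0.024, -0.802, -0.597, 627.622], [0.0, 0.0, 0.0, 1.0]] 423.4141953285396 253.70104610900216 185.45043078221676
{'clock': 0.1, 'qpos': array([-1.17979561,  0.62923026,  0.03845507,  1.51824827, -0.02701989,
        0.99628153, -0.02001569]), 'qd': array([-0.00031335, -0.0025081 , -0.00052481, -0.00168245,  0.00052368,
       -0.00042957, -0.00166452]), 'tau': array([ 2.66461313e-03, -5.64535725e+01,  1.23009514e+00, -1.93977427e+01,
        1.11736025e-02,  5.46311232e-03, -5.49047442e-06]), 'eef_pos': array([286.45098422, 582.91565055, 252.50264349]), 'tool_rot': array([-3.13994323e+00,  4.09425945e-06,  2.68475753e+00]), 'force': array([ 0.1342826 , -0.91848529,  0.418184  ]), 'torque': array([-0.01370822,  0.01024945,  0.04120332]), 'gripper_force': 0.0, 'width': 85.41004564738327}
```

View pics/t0.png

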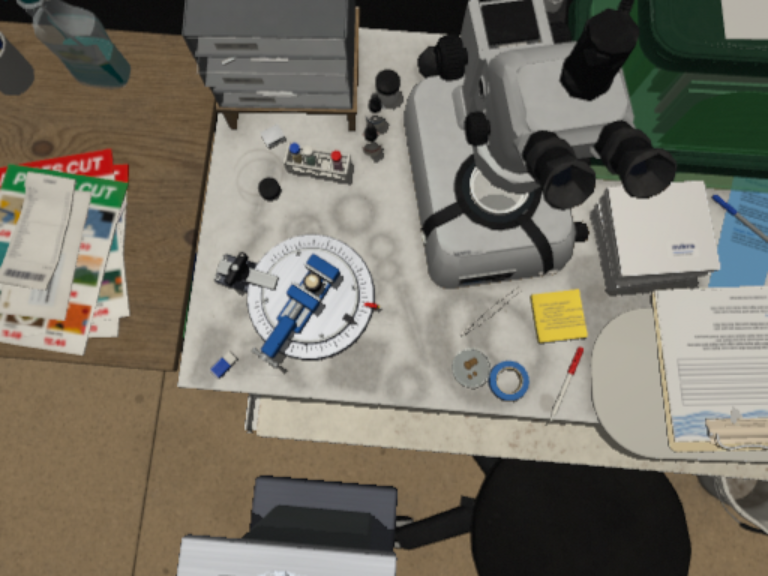

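View pics/s0.png

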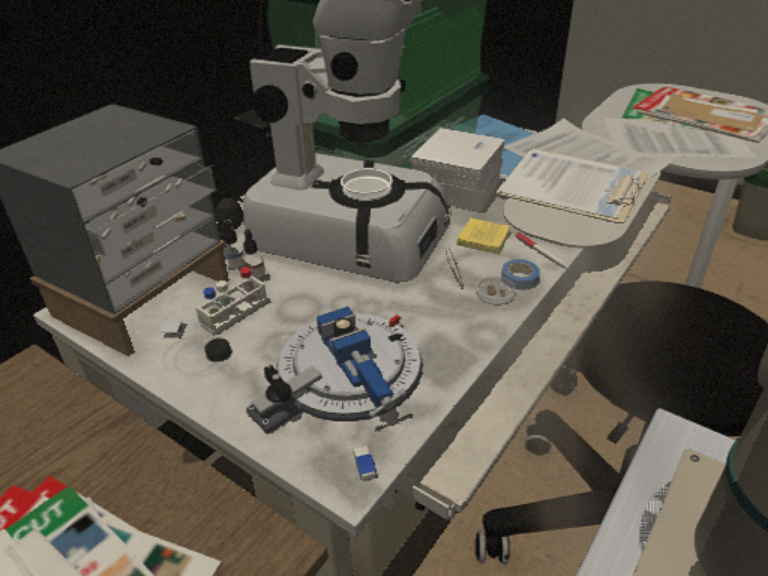

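The top view shows the swivel base at about (311,297) in the 1.5x picture, with the knob at (234,270), rider at (372,306), arrow at (349,319) and tail end at (272,350). The scene view agrees. I'll enlarge the base in both.

```bash
python3 - <<'E'
from h import *
a=load('top');b=load('scene')
crop(a,135,150,260,250,6,'t1.png'); crop(b,155,195,290,295,5.8,'s1.png')
# base centre: pale ring outer edge -> mean from mask of ring
for u,v in((207,198),(155,179)): print(pt(a,u,v))
E
```

```text
[ 5.11701384e+02 -3.36368106e-01  6.21339295e+01]
[545.9572469  122.50803889  58.65569266]
```

View pics/t1.png

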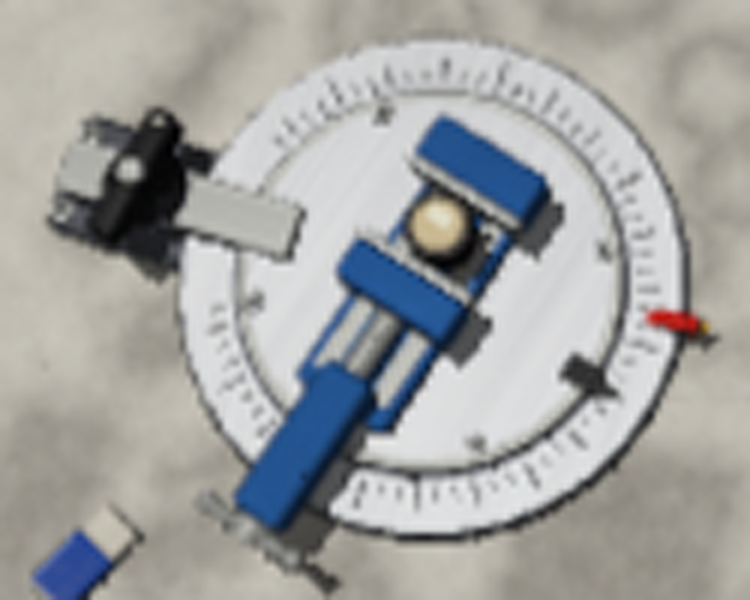

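View pics/s1.png

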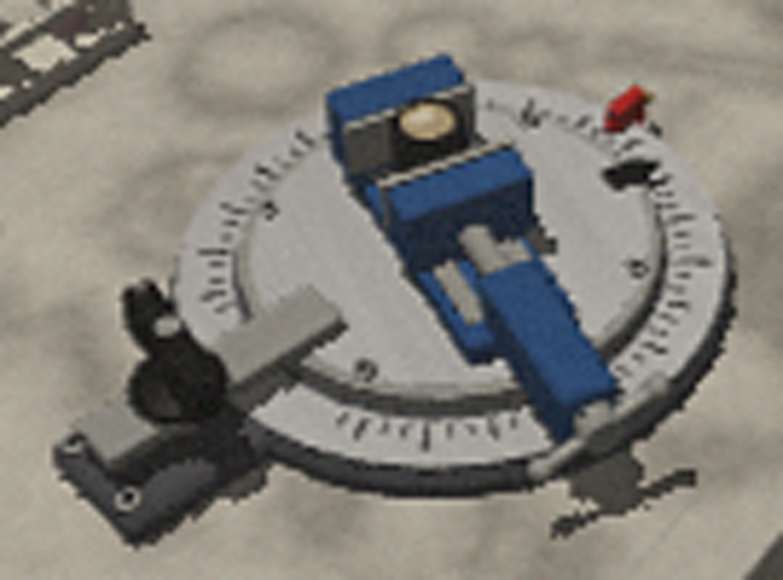

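```bash
cat > m.py <<'E'
from h import *
a=load('top')
P=lambda x,y,z:pt(a,135+(x+.5)/6-.5,150+(y+.5)/6-.5,z)[:2]
# ring outer ellipse
pts=np.array([P(x,y,12) for x,y in((180,289),(688,275),(435,40),(435,538),(270,95),(600,105),(620,455),(250,465))])
A=np.c_[2*pts,np.ones(len(pts))];s=np.linalg.lstsq(A,(pts**2).sum(1),rcond=None)[0]
c=s[:2];print('c',c,np.sqrt(s[2]+c@c))
ang=lambda p:(np.hypot(*(p-c)).round(1),np.arctan2(*(p-c)[::-1]).round(3))
for n,x,y,z in(('tailfront',258,510,51),('tailback',343,378,51),('arrow',613,396,22),('rider',648,318,18),('knob',138,172,57),('w1',162,122,57),('w2',116,224,57),('jawend',494,159,62.5),('specimen',441,222,66.5)): p=P(x,y,z);print(n,p.round(1),ang(p))
k=P(162,122,57)-P(116,224,57);print('knob yaw',np.arctan2(k[1],k[0]),np.hypot(*k))
t=P(343,378,51)-P(258,510,51);print('vise yaw',np.arctan2(t[1],t[0]))
# shoe direction
t=P(150,190,31)-P(300,232,31)
E
python3 m.py
```

```text
c [522.69485108   7.008882  ] 99.93553003832196
tailfront [425.8  57.5] (np.float64(109.3), np.float64(2.661))
tailback [477.5  31.7] (np.float64(51.5), np.float64(2.641))
arrow [483.  -68.6] (np.float64(85.4), np.float64(-2.054))
rider [515.3 -79.2] (np.float64(86.6), np.float64(-1.657))
knob [548.5 117.3] (np.float64(113.3), np.float64(1.341))
w1 [568.7 110.8] (np.float64(113.5), np.float64(1.153))
w2 [527.8 122.9] (np.float64(116.0), np.float64(1.527))
jawend [563.7 -17.4] (np.float64(47.7), np.float64(-0.537))
specimen [ 5.371e+02 -5.000e-01] (np.float64(16.2), np.float64(-0.483))
knob yaw -0.2893285152313659 42.6485036092975
vise yaw -0.46246345645789383
```

```bash
cat > cl.py <<'E'
from h import *
def cloud(d):
    v,u=np.mgrid[:384,:512];z=d['range_z'];m=z>0
    r=np.c_[((u-d['cx'])/d['fx']*z)[m],((v-d['cy'])/d['fy']*z)[m],z[m]]
    return r@d['T'][:3,:3].T+d['T'][:3,3], d['color'][m].astype(int)
if __name__=='__main__':
  for n in('top','scene'):
    P,C=cloud(load(n))
    k=P[(np.hypot(*(P[:,:2]-[549,118]).T)<34)&(P[:,2]>48)&(P[:,2]<70)]
    r=cv2.minAreaRect(k[:,:2].astype(np.float32));_,_,V=np.linalg.svd(k[:,:2]-k[:,:2].mean(0))
    print(n,'knob',len(k),r,np.arctan(V[0,1]/V[0,0]),k.mean(0))
    b=(C[:,2]>C[:,0]+40)&(np.hypot(*(P[:,:2]-[450,45]).T)<38)&(P[:,2]>46)&(P[:,2]<56)
    k=P[b];r=cv2.minAreaRect(k[:,:2].astype(np.float32));_,_,V=np.linalg.svd(k[:,:2]-k[:,:2].mean(0));print('tail',len(k),r,np.arctan(V[0,1]/V[0,0]),k.mean(0))
E
python3 cl.py
```

```text
top knob 145 ((547.9312133789062, 120.16284942626953), (13.560027122497559, 53.183509826660156), 68.87677764892578) -0.37735897912376526 [547.30593222 119.47572021  55.82664766]
tail 271 ((451.876953125, 44.419734954833984), (21.553316116333008, 63.900447845458984), 62.63508987426758) -0.47924046758401706 [451.3490683   44.23469328  50.52793771]
scene knob 169 ((546.2093505859375, 120.42207336425781), (13.20787525177002, 53.872032165527344), 67.91072845458984) -0.3731446126992521 [543.72567291 122.48071437  54.75656388]
tail 262 ((449.52099609375, 45.00374984741211), (20.263370513916016, 64.18326568603516), 61.97568130493164) -0.48933432896559564 [448.77374365  46.41113458  49.63786741]
```

Emit:
step_arm --plan '[{"dx":-0.162,"dy":-0.1115,"gripper":1},{"dx":-0.162,"dy":-0.1115,"gripper":1},{"dx":-0.162,"dy":-0.1115,"gripper":1},{"dx":-0.162,"dy":-0.1115,"gripper":1},{"dx":-0.162,"dy":-0.1115,"gripper":1},{"dx":-0.162,"dy":-0.1115,"gripper":1},{"dx":-0.162,"dy":-0.1115,"gripper":1},{"dx":-0.162,"dy":-0.1115,"gripper":1},{"dx":-0.162,"dy":-0.1115,"gripper":1},{"az":0.11,"gripper":1},{"az":0.11,"gripper":1},{"az":0.11,"gripper":1},{"az":0.11,"gripper":1}]'

```text
invalid input
```

```bash
cat > go.py <<'E'
import sys
from h import *
from scipy.spatial.transform import Rotation as R
s=ctrl.read_state();p=s['eef_pos'];r=s['tool_rot']
print('t',round(s['clock'],2),'p',p.round(1),'rot',r.round(4),'q',s['qpos'].round(2),'F',s['force'].round(1),'M',s['torque'].round(3),'w',round(s['width'],1),'g',round(s['gripper_force'],1))
if len(sys.argv)>4:
    g=np.array(list(map(float,sys.argv[1:4])));M=R.from_euler('xyz',r)
    G=R.from_euler('xyz',[np.pi,0,float(sys.argv[4])])
    print('shift(now axes)',(M.inv().apply(g-p)/300).round(4),'after turn',(G.inv().apply(g-p)/300).round(4),'turn',((M.inv()*G).as_rotvec()/(np.pi/2)).round(4))
E
python3 go.py 547 120 59 -0.376
```

```text
t 0.1 p [286.5 582.9 252.5] rot [-3.1399  0.      2.6848] q [-1.18  0.63  0.04  1.52 -0.03  1.   -0.02] F [ 0.1 -0.9  0.4] M [-0.014  0.01   0.041] w 85.4 g 0.0
shift(now axes) [-1.4601 -1.0006  0.6467] after turn [1.3744 1.1163 0.645 ] turn [-1.0000e-04  1.6000e-03  1.9485e+00]
```

Emit:
step_arm --plan '[{"dx":-0.162,"dy":-0.111,"dz":0,"ax":0,"ay":0,"az":0,"gripper":1},{"dx":-0.162,"dy":-0.111,"dz":0,"ax":0,"ay":0,"az":0,"gripper":1},{"dx":-0.162,"dy":-0.111,"dz":0,"ax":0,"ay":0,"az":0,"gripper":1},{"dx":-0.162,"dy":-0.111,"dz":0,"ax":0,"ay":0,"az":0,"gripper":1},{"dx":-0.162,"dy":-0.111,"dz":0,"ax":0,"ay":0,"az":0,"gripper":1},{"dx":-0.162,"dy":-0.111,"dz":0,"ax":0,"ay":0,"az":0,"gripper":1},{"dx":-0.162,"dy":-0.111,"dz":0,"ax":0,"ay":0,"az":0,"gripper":1},{"dx":-0.162,"dy":-0.111,"dz":0,"ax":0,"ay":0,"az":0,"gripper":1},{"dx":-0.162,"dy":-0.111,"dz":0,"ax":0,"ay":0,"az":0,"gripper":1},{"dx":0,"dy":0,"dz":0,"ax":0,"ay":0,"az":0.11,"gripper":1},{"dx":0,"dy":0,"dz":0,"ax":0,"ay":0,"az":0.11,"gripper":1},{"dx":0,"dy":0,"dz":0,"ax":0,"ay":0,"az":0.11,"gripper":1},{"dx":0,"dy":0,"dz":0,"ax":0,"ay":0,"az":0.11,"gripper":1}]'

```text
clock: 1.72
eef_pos: [546.7, 121.4, 252.9]
tool_rot: [-3.141, -0.0, 1.988]
force: [-0.1, -0.1, -0.9]
width: 85.6
gripper_force: 0.0
```

```bash
python3 go.py 547 120 59 -0.376
```

```text
t 1.73 p [546.7 121.4 252.9] rot [-3.1407e+00 -2.0000e-04  1.9878e+00] q [-0.43  0.51  0.25  1.78 -0.16  0.87  0.3 ] F [-0.1 -0.1 -0.9] M [ 0.009  0.001 -0.002] w 85.6 g 0.0
shift(now axes) [-4.600e-03 -5.000e-04  6.464e-01] after turn [0.0025 0.0039 0.6464] turn [-4.0000e-04  6.0000e-04  1.5048e+00]
```

Emit:
step_arm --plan '[{"dx":0,"dy":0,"dz":0.09,"ax":0,"ay":0,"az":-0.099,"gripper":0.5},{"dx":0,"dy":0,"dz":0.09,"ax":0,"ay":0,"az":-0.099,"gripper":0.5},{"dx":0,"dy":0,"dz":0.09,"ax":0,"ay":0,"az":-0.099,"gripper":0.5},{"dx":0,"dy":0,"dz":0.09,"ax":0,"ay":0,"az":-0.099,"gripper":0.5},{"dx":0,"dy":0,"dz":0.09,"ax":0,"ay":0,"az":-0.099,"gripper":0.5},{"dx":0,"dy":0,"dz":0,"ax":0,"ay":0,"az":0,"gripper":0.5}]'

```text
clock: 2.48
eef_pos: [545.3, 120.9, 116.4]
tool_rot: [-3.139, -0.004, 2.769]
force: [-0.1, -0.8, -0.1]
width: 42.9
gripper_force: 0.0
```

```bash
python3 go.py 547 120 59 2.7656; python3 - <<'E'
from h import *
from cl import cloud
b=snap('scene');a=snap('top');P,C=cloud(b)
crop(b,145,150,295,265,5.2,'s2.png')
E
```

```text
t 2.48 p [545.3 120.9 116.4] rot [-3.139  -0.0043  2.7693] q [-0.27  0.69  0.    1.89 -0.    0.57  0.93] F [-0.1 -0.8 -0.1] M [ 0.03  -0.018  0.009] w 42.9 g 0.0
shift(now axes) [-0.0071 -0.0002  0.1912] after turn [-0.0063 -0.0007  0.1913] turn [-0.0016 -0.0027  0.0024]
```

View pics/s2.png

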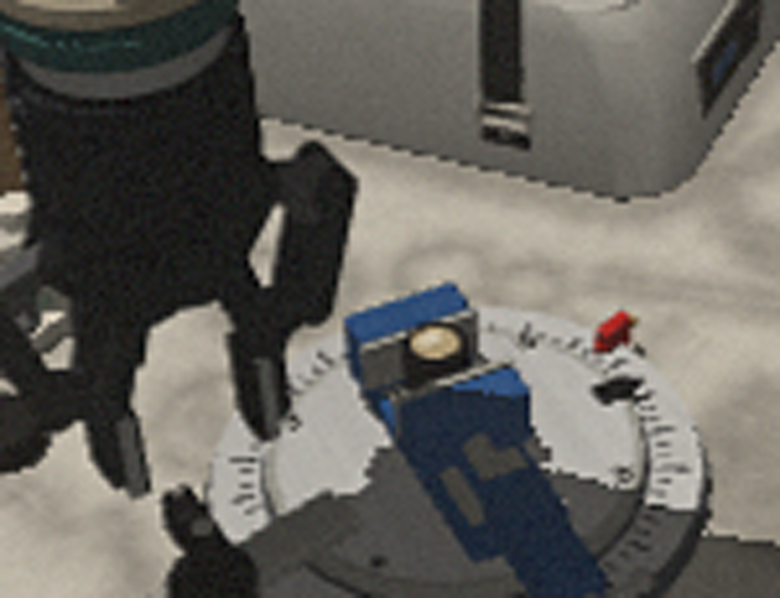

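The fingers straddle the knob: pads at about (125,480) and (265,410) in the crop, with the knob at (195,520) below. I'm going down and closing.

Emit:
step_arm --plan '[{"dx":-0.003,"dy":0,"dz":0.06,"ax":0,"ay":-0.002,"az":0,"gripper":0.5},{"dx":-0.003,"dy":0,"dz":0.06,"ax":0,"ay":0,"az":0,"gripper":0.5},{"dx":0,"dy":0,"dz":0.04,"ax":0,"ay":0,"az":0,"gripper":0.5},{"dx":0,"dy":0,"dz":0.03,"ax":0,"ay":0,"az":0,"gripper":0.5},{"dx":0,"dy":0,"dz":0,"ax":0,"ay":0,"az":0,"gripper":0.5}]'

```text
clock: 3.2
eef_pos: [548.4, 120.7, 60.7]
tool_rot: [-3.141, 0.002, 2.771]
force: [-0.4, 0.2, 0.4]
width: 43.1
gripper_force: 0.0
```

```bash
python3 go.py 547 120 59 2.7656
```

```text
t 3.2 p [548.4 120.7  60.7] rot [-3.1409e+00  2.1000e-03  2.7709e+00] q [-0.27  0.78  0.    1.91  0.    0.45  0.93] F [-0.4  0.2  0.4] M [-0.001 -0.01  -0.035] w 43.1 g 0.0
shift(now axes) [ 0.0036 -0.0038  0.0056] after turn [ 0.0036 -0.0039  0.0056] turn [-0.0005  0.0014  0.0034]
```

Emit:
step_arm --plan '[{"dx":0.003,"dy":-0.003,"dz":0.003,"ax":0,"ay":0,"az":0.002,"gripper":0.3},{"dx":0,"dy":0,"dz":0,"ax":0,"ay":0,"az":0,"gripper":0},{"dx":0,"dy":0,"dz":0,"ax":0,"ay":0,"az":0,"gripper":0},{"dx":0,"dy":0,"dz":0,"ax":0,"ay":0,"az":0,"gripper":0},{"dx":0,"dy":0,"dz":0,"ax":0,"ay":0,"az":0,"gripper":0}]'

```text
clock: 3.82
eef_pos: [548.0, 120.8, 60.9]
tool_rot: [3.141, 0.004, 2.768]
force: [-0.6, 3.3, 5.0]
width: 11.7
gripper_force: 60.6
```

```bash
python3 go.py 547 120 59 2.7656
```

```text
t 3.83 p [548.  120.8  60.9] rot [3.1405 0.0036 2.7683] q [-0.27  0.78  0.    1.91 -0.    0.44  0.93] F [-0.6  3.3  5. ] M [ 0.422  0.192 -0.117] w 11.7 g 60.6
shift(now axes) [ 0.002  -0.0038  0.0063] after turn [ 0.002  -0.0038  0.0063] turn [0.0007 0.0023 0.0017]
```

Emit:
step_arm --plan '[{"dx":0,"dy":0,"dz":-0.0003,"ax":0,"ay":0,"az":-0.02,"gripper":0},{"dx":0,"dy":0,"dz":-0.0003,"ax":0,"ay":0,"az":-0.02,"gripper":0}]'

```text
clock: 4.08
eef_pos: [547.9, 120.7, 61.0]
tool_rot: [3.141, 0.004, 2.831]
force: [0.2, 1.6, 5.7]
width: 11.3
gripper_force: 60.6
```

```bash
python3 go.py
```

```text
t 4.08 p [547.9 120.7  61. ] rot [3.1408 0.0035 2.8311] q [-0.26  0.78 -0.01  1.91  0.02  0.45  0.97] F [0.2 1.6 5.7] M [ 0.42   0.175 -0.349] w 11.3 g 60.6
```

Emit:
step_arm --plan '[{"dx":0,"dy":0,"dz":-0.0003,"ax":0,"ay":0,"az":-0.02,"gripper":0},{"dx":0,"dy":0,"dz":-0.0003,"ax":0,"ay":0,"az":-0.02,"gripper":0}]'

```text
clock: 4.32
eef_pos: [547.9, 120.8, 61.2]
tool_rot: [3.141, 0.004, 2.894]
force: [-1.2, 2.8, 5.3]
width: 11.7
gripper_force: 60.6
```

```bash
python3 go.py
```

```text
t 4.33 p [547.9 120.8  61.2] rot [3.141  0.0036 2.8938] q [-0.25  0.78 -0.03  1.91  0.05  0.45  1.01] F [-1.2  2.8  5.3] M [ 0.418  0.184 -0.369] w 11.7 g 60.6
```

Emit:
step_arm --plan '[{"dx":0,"dy":0,"dz":-0.0007,"ax":0,"ay":0,"az":-0.047,"gripper":0},{"dx":0,"dy":0,"dz":-0.0008,"ax":0,"ay":0,"az":-0.047,"gripper":0},{"dx":0,"dy":0,"dz":-0.0007,"ax":0,"ay":0,"az":-0.047,"gripper":0},{"dx":0,"dy":0,"dz":-0.0008,"ax":0,"ay":0,"az":-0.047,"gripper":0},{"dx":0,"dy":0,"dz":-0.0007,"ax":0,"ay":0,"az":-0.047,"gripper":0},{"dx":0,"dy":0,"dz":-0.0008,"ax":0,"ay":0,"az":-0.047,"gripper":0},{"dx":0,"dy":0,"dz":-0.0007,"ax":0,"ay":0,"az":-0.047,"gripper":0},{"dx":0,"dy":0,"dz":-0.0008,"ax":0,"ay":0,"az":-0.047,"gripper":0},{"dx":0,"dy":0,"dz":-0.0007,"ax":0,"ay":0,"az":-0.047,"gripper":0},{"dx":0,"dy":0,"dz":-0.0008,"ax":0,"ay":0,"az":-0.047,"gripper":0}]'

```text
clock: 5.58
eef_pos: [548.0, 120.0, 62.8]
tool_rot: [-3.139, 0.003, -2.649]
force: [0.9, 0.1, -0.6]
width: 11.5
gripper_force: 59.7
```

```bash
python3 go.py
```

```text
t 5.58 p [548.  120.   62.8] rot [-3.1389e+00  2.5000e-03 -2.6492e+00] q [-0.13  0.78 -0.21  1.91  0.33  0.48  1.49] F [ 0.9  0.1 -0.6] M [ 0.242 -0.158 -0.112] w 11.5 g 59.7
```

Emit:
step_arm --plan '[{"dx":0,"dy":0,"dz":-0.0007,"ax":0,"ay":0,"az":-0.047,"gripper":0},{"dx":0,"dy":0,"dz":-0.0008,"ax":0,"ay":0,"az":-0.047,"gripper":0},{"dx":0,"dy":0,"dz":-0.0007,"ax":0,"ay":0,"az":-0.047,"gripper":0},{"dx":0,"dy":0,"dz":-0.0008,"ax":0,"ay":0,"az":-0.047,"gripper":0},{"dx":0,"dy":0,"dz":-0.0007,"ax":0,"ay":0,"az":-0.047,"gripper":0},{"dx":0,"dy":0,"dz":-0.0008,"ax":0,"ay":0,"az":-0.047,"gripper":0},{"dx":0,"dy":0,"dz":-0.0007,"ax":0,"ay":0,"az":-0.047,"gripper":0},{"dx":0,"dy":0,"dz":-0.0008,"ax":0,"ay":0,"az":-0.047,"gripper":0},{"dx":0,"dy":0,"dz":-0.0007,"ax":0,"ay":0,"az":-0.047,"gripper":0}]'

```text
clock: 6.7
eef_pos: [548.5, 119.5, 64.7]
tool_rot: [-3.137, 0.0, -1.985]
force: [1.0, -0.4, -0.9]
width: 11.1
gripper_force: 59.6
```

```bash
python3 go.py
```

```text
t 6.7 p [548.5 119.5  64.7] rot [-3.1372e+00  4.0000e-04 -1.9849e+00] q [-0.02  0.8  -0.38  1.9   0.55  0.54  1.95] F [ 1.  -0.4 -0.9] M [ 0.098 -0.486  0.033] w 11.1 g 59.6
```

Emit:
step_arm --plan '[{"dx":0,"dy":0,"dz":0,"ax":0,"ay":0,"az":0,"gripper":0.5},{"dx":0,"dy":0,"dz":0,"ax":0,"ay":0,"az":0,"gripper":0.5},{"dx":0,"dy":0,"dz":-0.1,"ax":0,"ay":0,"az":0,"gripper":0.6},{"dx":0,"dy":0,"dz":-0.1,"ax":0,"ay":0,"az":0,"gripper":0.6},{"dx":0,"dy":0,"dz":-0.05,"ax":0,"ay":0,"az":0.1,"gripper":0.6},{"dx":0,"dy":0,"dz":0,"ax":0,"ay":0,"az":0.11,"gripper":0.6},{"dx":0,"dy":0,"dz":0,"ax":0,"ay":0,"az":0.11,"gripper":0.6},{"dx":0,"dy":0,"dz":0,"ax":0,"ay":0,"az":0.11,"gripper":0.6},{"dx":0,"dy":0,"dz":0,"ax":0,"ay":0,"az":0.11,"gripper":0.6},{"dx":0,"dy":0,"dz":0,"ax":0,"ay":0,"az":0.11,"gripper":0.6},{"dx":0,"dy":0,"dz":0,"ax":0,"ay":0,"az":0.11,"gripper":0.6},{"dx":0,"dy":0,"dz":0,"ax":0,"ay":0,"az":0.11,"gripper":0.6},{"dx":0,"dy":0,"dz":0,"ax":0,"ay":0,"az":0.11,"gripper":0.6},{"dx":0,"dy":0,"dz":0,"ax":0,"ay":0,"az":0.06,"gripper":0.6}]'

```text
clock: 8.45
eef_pos: [547.1, 120.4, 140.0]
tool_rot: [-3.141, 0.003, 2.659]
force: [-1.4, 0.0, -1.3]
width: 50.9
gripper_force: 0.0
```

```bash
python3 go.py 448.3 46 58.5 2.6596; python3 - <<'E'
from h import *
import cl
snap('top');P,C=cl.cloud(load('top'))
k=P[(np.hypot(*(P[:,:2]-[549,118]).T)<34)&(P[:,2]>48)&(P[:,2]<70)]
r=cv2.minAreaRect(k[:,:2].astype(np.float32));print(len(k),r)
E
```

```text
t 8.45 p [547.1 120.4 140. ] rot [-3.1414e+00  2.9000e-03  2.6585e+00] q [-0.26  0.65 -0.01  1.88  0.01  0.61  0.81] F [-1.4  0.  -1.3] M [-0.015  0.015  0.045] w 50.9 g 0.0
shift(now axes) [ 0.1771 -0.3725  0.2711] after turn [ 0.1767 -0.3723  0.2716] turn [-0.0001  0.0019 -0.0007]
12 ((542.9163208007812, 111.60731506347656), (34.92007827758789, 10.772692680358887), 67.07013702392578)
```

Emit:
step_arm --plan '[{"dx":0.059,"dy":-0.124,"dz":0,"ax":0,"ay":0,"az":0,"gripper":0.6},{"dx":0.059,"dy":-0.124,"dz":0,"ax":0,"ay":0,"az":0,"gripper":0.6},{"dx":0.059,"dy":-0.124,"dz":0,"ax":0,"ay":0,"az":0,"gripper":0.6},{"dx":0,"dy":0,"dz":0.07,"ax":0,"ay":0,"az":0,"gripper":0.6},{"dx":0,"dy":0,"dz":0.07,"ax":0,"ay":0,"az":0,"gripper":0.6}]'

```text
clock: 9.12
eef_pos: [449.0, 45.4, 97.8]
tool_rot: [3.141, 0.004, 2.663]
force: [0.7, 0.7, -0.2]
width: 51.2
gripper_force: 0.0
```

```bash
python3 go.py 448.3 46 58.5 2.6596; python3 - <<'E'
from h import *
import cl
b=snap('scene');a=snap('top')
crop(b,145,165,290,270,5.2,'s3.png')
P,C=cl.cloud(a)
k=P[(np.hypot(*(P[:,:2]-[549,118]).T)<34)&(P[:,2]>48)&(P[:,2]<70)]
r=cv2.minAreaRect(k[:,:2].astype(np.float32));print(len(k),r)
E
```

```text
t 9.12 p [449.   45.4  97.8] rot [3.1405 0.0041 2.6631] q [-0.15  0.63 -0.02  2.19  0.04  0.32  0.89] F [ 0.7  0.7 -0.2] M [ 0.034 -0.034  0.009] w 51.2 g 0.0
shift(now axes) [0.0036 0.0005 0.1311] after turn [0.0031 0.0006 0.1311] turn [0.0007 0.0026 0.0022]
0 ((0.0, 0.0), (0.0, 0.0), 0.0)
```

View pics/s3.png

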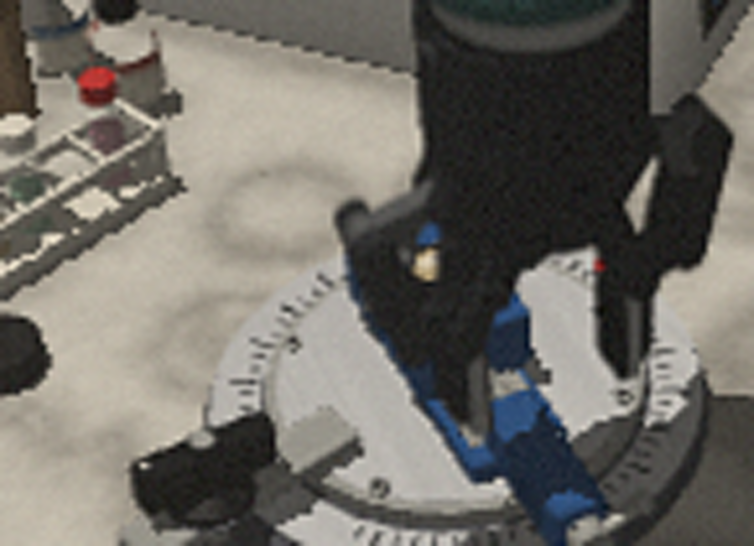

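The knob wings have turned (205,460) and the fingers at (470,410) and (625,350) hang over the tail either side. I'm going down to it.

Emit:
step_arm --plan '[{"dx":0.003,"dy":0,"dz":0.05,"ax":0,"ay":0.003,"az":0.002,"gripper":0.6},{"dx":0,"dy":0,"dz":0.045,"ax":0,"ay":0,"az":0,"gripper":0.6},{"dx":0,"dy":0,"dz":0.036,"ax":0,"ay":0,"az":0,"gripper":0.6},{"dx":0,"dy":0,"dz":0,"ax":0,"ay":0,"az":0,"gripper":0.6}]'

```text
clock: 9.72
eef_pos: [448.2, 46.2, 58.2]
tool_rot: [-3.141, -0.004, 2.66]
force: [0.2, 0.7, 0.5]
width: 50.9
gripper_force: 0.0
```

```bash
python3 go.py 448.3 46 58.5 2.6596
```

```text
t 9.72 p [448.2  46.2  58.2] rot [-3.1409 -0.0041  2.6602] q [-0.12  0.71 -0.06  2.2   0.16  0.23  0.76] F [0.2 0.7 0.5] M [-0.023 -0.006 -0.004] w 50.9 g 0.0
shift(now axes) [-0.0005 -0.0005 -0.0009] after turn [-0.0005 -0.0005 -0.0009] turn [-0.0005 -0.0026  0.0004]
```

Emit:
step_arm --plan '[{"dx":-0.005,"dy":0,"dz":-0.005,"ax":0,"ay":0.025,"az":0,"gripper":0.6},{"dx":-0.005,"dy":0,"dz":-0.003,"ax":0,"ay":0.025,"az":0,"gripper":0.6},{"dx":0,"dy":0,"dz":0,"ax":0,"ay":0,"az":0,"gripper":0.3},{"dx":0,"dy":0,"dz":0,"ax":0,"ay":0,"az":0,"gripper":0},{"dx":0,"dy":0,"dz":0,"ax":0,"ay":0,"az":0,"gripper":0},{"dx":0,"dy":0,"dz":0,"ax":0,"ay":0,"az":0,"gripper":0}]'

```text
clock: 10.48
eef_pos: [451.6, 45.0, 61.8]
tool_rot: [3.142, -0.08, 2.66]
force: [1.2, -1.0, 5.6]
width: 20.5
gripper_force: 59.5
```

```bash
python3 go.py 448.3 46 58.5 2.6596
```

```text
t 10.47 p [451.6  45.   61.8] rot [ 3.1415 -0.08    2.6602] q [-0.03  0.72 -0.15  2.14  0.14  0.35  0.81] F [ 1.2 -1.   5.6] M [-0.129 -0.194  0.007] w 20.5 g 59.5
shift(now axes) [ 0.0104 -0.002   0.0117] after turn [ 0.0113 -0.002   0.0109] turn [ 0.     -0.0509  0.0004]
```

Emit:
step_arm --plan '[{"dx":-0.0001,"dy":-0.0054,"dz":0,"ax":0.001,"ay":0,"az":-0.0127,"gripper":0},{"dx":-0.0002,"dy":-0.0107,"dz":0,"ax":0.002,"ay":0,"az":-0.0254,"gripper":0}]'

```text
clock: 10.72
eef_pos: [449.6, 40.8, 61.8]
tool_rot: [3.141, -0.08, 2.721]
force: [-0.7, -0.2, 7.0]
width: 20.2
gripper_force: 59.5
```

```bash
python3 go.py
```

```text
t 10.72 p [449.6  40.8  61.8] rot [ 3.1412 -0.08    2.7209] q [-0.02  0.72 -0.15  2.14  0.17  0.36  0.85] F [-0.7 -0.2  7. ] M [-0.053 -0.075 -0.129] w 20.2 g 59.5
```

Emit:
step_arm --plan '[{"dx":-0.0002,"dy":-0.0107,"dz":0,"ax":0.002,"ay":0,"az":-0.0254,"gripper":0},{"dx":-0.0002,"dy":-0.0108,"dz":0,"ax":0.002,"ay":0,"az":-0.0254,"gripper":0},{"dx":-0.0002,"dy":-0.0107,"dz":0,"ax":0.002,"ay":0,"az":-0.0254,"gripper":0}]'

```text
clock: 11.1
eef_pos: [446.0, 31.6, 61.8]
tool_rot: [3.141, -0.08, 2.841]
force: [1.1, 0.5, 7.1]
width: 20.3
gripper_force: 59.5
```

```bash
python3 go.py
```

```text
t 11.1 p [446.   31.6  61.8] rot [ 3.1412 -0.0802  2.8409] q [ 0.01  0.72 -0.17  2.15  0.23  0.36  0.93] F [1.1 0.5 7.1] M [-0.135 -0.125 -0.157] w 20.3 g 59.5
```

Emit:
step_arm --plan '[{"dx":-0.0002,"dy":-0.0107,"dz":0,"ax":0.002,"ay":0,"az":-0.0254,"gripper":0},{"dx":-0.0002,"dy":-0.0108,"dz":0,"ax":0.002,"ay":0,"az":-0.0254,"gripper":0},{"dx":-0.0002,"dy":-0.0107,"dz":0,"ax":0.002,"ay":0,"az":-0.0254,"gripper":0},{"dx":-0.0002,"dy":-0.0108,"dz":0,"ax":0.002,"ay":0,"az":-0.0254,"gripper":0},{"dx":-0.0001,"dy":-0.0081,"dz":0,"ax":0.0015,"ay":0,"az":-0.0191,"gripper":0},{"dx":0,"dy":0,"dz":0,"ax":0,"ay":0,"az":0,"gripper":0}]'

```text
clock: 11.85
eef_pos: [442.8, 16.2, 61.8]
tool_rot: [3.141, -0.08, 3.03]
force: [0.5, -1.3, 6.0]
width: 20.2
gripper_force: 59.5
```

```bash
python3 go.py; python3 - <<'E'
from h import *
a=snap('top');b=snap('scene')
A=cv2.resize(a['color'][184:224,222:262],(400,400),interpolation=cv2.INTER_CUBIC)
B=cv2.resize(b['color'][200:240,242:282],(400,400),interpolation=cv2.INTER_CUBIC)
cv2.imwrite('pics/r1.png',np.hstack([A,B])[:,:,::-1])
E
```

```text
t 11.85 p [442.8  16.2  61.8] rot [ 3.1414 -0.0802  3.0302] q [ 0.05  0.72 -0.2   2.15  0.32  0.37  1.05] F [ 0.5 -1.3  6. ] M [-0.299 -0.091 -0.013] w 20.2 g 59.5
```

View pics/r1.png

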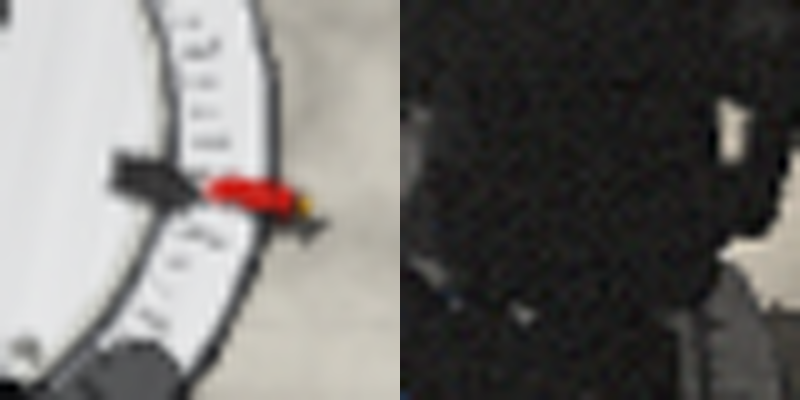

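The left half shows the arrow's tip at about (198,190) and the rider's nose at (208,188), nearly aligned. The scene view is blocked by the gripper. I'll measure with heights taken into account.

```bash
python3 - <<'E'
from h import *
import cl
a=load('top');c0=np.array([522.7,7.0])
C=a['color'].astype(int);v,u=np.mgrid[:384,:512];box=(u>222)&(u<262)&(v>184)&(v<224)
red=box&(C[...,0]>C[...,1]+60)
blk=box&(C.sum(2)<200)&(v<206)&(u<243)&(u>231)&(v>198)
for n,m in(('red',red),('arrow',blk)):
    pts=np.array([pt(a,x,y) for x,y in zip(u[m],v[m])]); 
    print(n,m.sum(),u[m].mean(),v[m].mean(),'z',np.percentile(pts[:,2],[10,50,90]).round(1))
def ang(U,V,z):
    p=pt(a,U,V,z)[:2]-c0; return np.hypot(*p).round(1),np.arctan2(p[1],p[0]).round(4)
X=lambda x:222+(x+.5)/10-.5; Y=lambda y:184+(y+.5)/10-.5
for z in(16,20,24,28): print(z,'nose',ang(X(208),Y(188),z),'mid',ang(X(250),Y(192),z),'redc',ang(u[red].mean(),v[red].mean(),z))
for z in(18,22,24,26): print(z,'tip',ang(X(199),Y(190),z),'base',ang(X(113),Y(172),z),'blkc',ang(u[blk].mean(),v[blk].mean(),z))
# refit centre from plate/ring: check via tail top & jaws using depth + ring pixels
P,Cc=cl.cloud(a)
k=P[(Cc.min(1)>190)&(np.hypot(*(P[:,:2]-c0).T)<110)&(P[:,2]<17)&(P[:,2]>7)]
r=np.hypot(*(k[:,:2]-c0).T);th=np.arctan2(*(k[:,:2]-c0).T[::-1])
for t in np.arange(-3,3.2,.5):
    m=abs(th-t)<.25
    if m.sum()>20: print(round(t,1),m.sum(),np.percentile(r[m],[3,97]).round(1))
E
```

```text
red 23 247.17391304347825 202.95652173913044 z [17.1 22.2 24.6]
arrow 25 237.2 201.72 z [21.2 23.5 25.4]
16 nose (np.float64(85.8), np.float64(-1.6478)) mid (np.float64(95.7), np.float64(-1.6411)) redc (np.float64(97.2), np.float64(-1.6437))
20 nose (np.float64(86.0), np.float64(-1.6553)) mid (np.float64(95.9), np.float64(-1.6478)) redc (np.float64(97.4), np.float64(-1.6504))
24 nose (np.float64(86.2), np.float64(-1.6627)) mid (np.float64(96.0), np.float64(-1.6546)) redc (np.float64(97.6), np.float64(-1.657))
28 nose (np.float64(86.4), np.float64(-1.6702)) mid (np.float64(96.2), np.float64(-1.6613)) redc (np.float64(97.7), np.float64(-1.6636))
18 tip (np.float64(83.9), np.float64(-1.6613)) base (np.float64(63.3), np.float64(-1.6501)) blkc (np.float64(73.7), np.float64(-1.6584))
22 tip (np.float64(84.1), np.float64(-1.6688)) base (np.float64(63.6), np.float64(-1.6603)) blkc (np.float64(74.0), np.float64(-1.6671))
24 tip (np.float64(84.2), np.float64(-1.6726)) base (np.float64(63.7), np.float64(-1.6653)) blkc (np.float64(74.1), np.float64(-1.6714))
26 tip (np.float64(84.4), np.float64(-1.6764)) base (np.float64(63.9), np.float64(-1.6703)) blkc (np.float64(74.3), np.float64(-1.6757))
-2.0 93 [78.7 96.6]
-1.5 103 [79.1 96.3]
-1.0 130 [79.4 97.3]
-0.5 120 [80.  98.4]
0.0 123 [80.2 98.2]
0.5 37 [80.2 98.2]
```

Emit:
step_arm --plan '[{"dx":0,"dy":-0.0048,"dz":0,"ax":0.0009,"ay":0,"az":-0.0115,"gripper":0},{"dx":0,"dy":0,"dz":0,"ax":0,"ay":0,"az":0,"gripper":0}]'

```text
clock: 12.2
eef_pos: [442.7, 14.8, 61.7]
tool_rot: [3.141, -0.08, 3.048]
force: [0.6, -0.7, 7.8]
width: 19.9
gripper_force: 59.5
```

```bash
python3 go.py; cat > me.py <<'E'
from h import *
from cl import cloud
a=snap('top');c0=np.array([522.7,7.0])
C=a['color'].astype(int);v,u=np.mgrid[:384,:512];box=(u>222)&(u<262)&(v>184)&(v<224)
red=box&(C[...,0]>C[...,1]+60);blk=box&(C.sum(2)<200)&(v<206)&(u<243)&(u>231)&(v>194)
for n,m,z in(('red',red,21),('arrow',blk,23)):
    p=pt(a,u[m].mean(),v[m].mean(),z)[:2]-c0;print(n,m.sum(),u[m].mean(),v[m].mean(),np.hypot(*p),np.arctan2(p[1],p[0]))
A=cv2.resize(a['color'][190:214,228:260],(640,480),interpolation=cv2.INTER_CUBIC)
import sys;cv2.imwrite('pics/'+sys.argv[1],A[:,:,::-1])
E
python3 me.py r2.png
```

```text
t 12.2 p [442.7  14.8  61.7] rot [ 3.1413 -0.0802  3.048 ] q [ 0.05  0.72 -0.2   2.15  0.33  0.37  1.06] F [ 0.6 -0.7  7.8] M [-0.268 -0.086 -0.04 ] w 19.9 g 59.5
red 23 247.17391304347825 202.95652173913044 97.43654191788998 -1.6520370925249654
arrow 27 236.66666666666666 201.03703703703704 72.54732465597239 -1.6504632123778316
```

Emit:
step_arm --plan '[{"dx":0,"dy":0,"dz":0,"ax":0,"ay":0,"az":0,"gripper":0.5},{"dx":0,"dy":0,"dz":0,"ax":0,"ay":0,"az":0,"gripper":0.5},{"dx":0,"dy":0,"dz":-0.08,"ax":0,"ay":0,"az":0,"gripper":0.5},{"dx":0,"dy":0,"dz":-0.1,"ax":0,"ay":0,"az":0,"gripper":0.5},{"dx":0,"dy":0,"dz":-0.1,"ax":0,"ay":-0.051,"az":0,"gripper":0.5}]'

```text
clock: 12.88
eef_pos: [450.5, 14.5, 145.5]
tool_rot: [3.14, 0.001, 3.047]
force: [-1.1, -0.6, 0.2]
width: 42.7
gripper_force: 0.0
```

```bash
python3 go.py 547.8 119.7 140 -1.985
```

```text
t 12.88 p [450.5  14.5 145.5] rot [3.1399e+00 1.4000e-03 3.0475e+00] q [ 0.09  0.54 -0.26  2.16  0.29  0.47  1.08] F [-1.1 -0.6  0.2] M [ 0.002  0.042 -0.034] w 42.7 g 0.0
shift(now axes) [-0.2898  0.3795  0.0195] after turn [-0.4515 -0.1557  0.0184] turn [ 4.000e-04  1.500e-03 -7.962e-01]
```

Emit:
step_arm --plan '[{"dx":-0.0966,"dy":0.1265,"dz":0,"ax":0,"ay":0,"az":0,"gripper":0.5},{"dx":-0.0966,"dy":0.1265,"dz":0,"ax":0,"ay":0,"az":0,"gripper":0.5},{"dx":-0.0966,"dy":0.1265,"dz":0,"ax":0,"ay":0,"az":0,"gripper":0.5},{"dx":0,"dy":0,"dz":0.01,"ax":0,"ay":0,"az":-0.0995,"gripper":0.5},{"dx":0,"dy":0,"dz":0.01,"ax":0,"ay":0,"az":-0.0995,"gripper":0.5},{"dx":0,"dy":0,"dz":0,"ax":0,"ay":0,"az":-0.0995,"gripper":0.5},{"dx":0,"dy":0,"dz":0,"ax":0,"ay":0,"az":-0.0995,"gripper":0.5},{"dx":0,"dy":0,"dz":0,"ax":0,"ay":0,"az":-0.0995,"gripper":0.5},{"dx":0,"dy":0,"dz":0,"ax":0,"ay":0,"az":-0.0995,"gripper":0.5},{"dx":0,"dy":0,"dz":0,"ax":0,"ay":0,"az":-0.0995,"gripper":0.5},{"dx":0,"dy":0,"dz":0,"ax":0,"ay":0,"az":-0.0995,"gripper":0.5}]'

```text
clock: 14.25
eef_pos: [545.9, 119.5, 138.7]
tool_rot: [3.14, -0.0, -1.979]
force: [0.0, 0.0, 0.5]
width: 42.6
gripper_force: 0.0
```

```bash
python3 go.py 547.8 119.7 64 -1.985; python3 me.py r2.png; python3 - <<'E'
from h import *
a=load('top');b=snap('scene')
A=cv2.resize(a['color'][188:216,230:258],(390,390),interpolation=cv2.INTER_CUBIC)
B=cv2.resize(b['color'][204:232,250:278],(390,390),interpolation=cv2.INTER_CUBIC)
cv2.imwrite('pics/r3.png',np.hstack([A,B])[:,:,::-1])
E
```

```text
t 14.25 p [545.9 119.5 138.7] rot [ 3.1396e+00 -2.0000e-04 -1.9792e+00] q [ 0.12  0.72 -0.6   1.87  0.59  0.74  1.91] F [0.  0.  0.5] M [-0.035  0.008  0.038] w 42.6 g 0.0
shift(now axes) [-0.0031 -0.006   0.2489] after turn [-0.0031 -0.0055  0.2489] turn [ 0.0012 -0.0002  0.0037]
red 1 250.0 203.0 103.97722182333072 -1.6425539424139026
arrow 16 233.125 200.3125 64.09186170270405 -1.6451339120213107
```

View pics/r3.png

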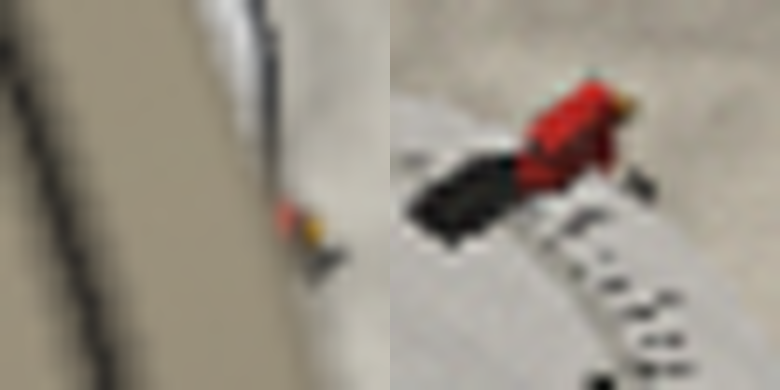

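The top view is blocked by the arm. In the scene view the arrow (465,195) runs straight into the rider (570,140). I'm stepping aside for a clean top view before tightening.

Emit:
step_arm --plan '[{"dx":-0.1175,"dy":0.105,"dz":0,"ax":0,"ay":0,"az":0,"gripper":0.5},{"dx":-0.1175,"dy":0.105,"dz":0,"ax":0,"ay":0,"az":0,"gripper":0.5},{"dx":-0.1175,"dy":0.105,"dz":0,"ax":0,"ay":0,"az":0,"gripper":0.5},{"dx":-0.1175,"dy":0.105,"dz":0,"ax":0,"ay":0,"az":0,"gripper":0.5}]'

```text
clock: 14.85
eef_pos: [487.0, 300.6, 139.1]
tool_rot: [3.14, -0.0, -1.988]
force: [-0.0, 1.4, 0.1]
width: 42.3
gripper_force: 0.0
```

```bash
python3 go.py; python3 me.py r4.png; python3 - <<'E'
from h import *
from cl import cloud
P,C=cloud(load('top'))
k=P[(np.hypot(*(P[:,:2]-[549,118]).T)<34)&(P[:,2]>52)&(P[:,2]<75)]
if len(k): print('knob',cv2.minAreaRect(k[:,:2].astype(np.float32)),k[:,2].max())
E
```

```text
t 14.85 p [487.  300.6 139.1] rot [ 3.1404 -0.     -1.988 ] q [-0.24  0.73 -0.58  1.83  0.56  0.75  1.6 ] F [-0.   1.4  0.1] M [ 0.009 -0.03  -0.035] w 42.3 g 0.0
red 22 247.0 202.95454545454547 97.03462654920179 -1.6526792318166583
arrow 27 236.66666666666666 201.03703703703704 72.54732465597239 -1.6504632123778316
knob ((547.538330078125, 119.6485366821289), (52.293853759765625, 13.113178253173828), 66.06654357910156) 65.10274682086038
```

View pics/r4.png

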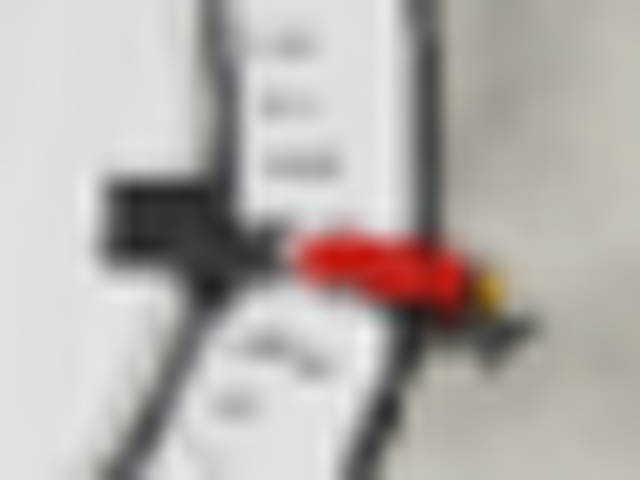

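The picture shows the arrow's tip at about (280,250) and the rider's nose at (295,252), in line. I'll do one numeric cross-check using the vise's own axis.

```bash
python3 - <<'E'
from h import *
from cl import cloud
a=load('top');P,C=cloud(a)
blue=(C[:,2]>C[:,0]+40)
k=P[blue&(np.hypot(*(P[:,:2]-[442,14]).T)<45)&(P[:,2]>47)&(P[:,2]<56)]
j=P[blue&(np.hypot(*(P[:,:2]-[530,5]).T)<70)&(P[:,2]>58)&(P[:,2]<68)]
for n,q in(('tail',k),('jaws',j)): print(n,cv2.minAreaRect(q[:,:2].astype(np.float32)),q.mean(0))
c0=np.array([522.7,7.0])
for c in(c0,c0+[1,0],c0+[0,1]):
  f=lambda x,y,z:(lambda p:(np.hypot(*p).round(1),np.arctan2(p[1],p[0]).round(4)))(pt(a,228+(x+.5)/20-.5,190+(y+.5)/20-.5,z)[:2]-c)
  print('tip',f(280,249,22),f(280,249,23.5),'body',f(160,223,23.5),'nose',f(295,251,18),f(295,251,21),'rmid',f(385,265,21),f(385,265,24))
E
```

```text
tail ((442.9989929199219, 14.272133827209473), (21.643707275390625, 63.838584899902344), 86.27305603027344) [442.53736073  14.28908285  50.77181149]
jaws ((537.9431762695312, 5.394231796264648), (49.2885627746582, 74.09932708740234), 84.83274841308594) [538.29044892   5.35731475  61.70511984]
tip (np.float64(84.1), np.float64(-1.6526)) (np.float64(84.1), np.float64(-1.6554)) body (np.float64(69.8), np.float64(-1.6458)) nose (np.float64(85.6), np.float64(-1.6444)) (np.float64(85.8), np.float64(-1.65)) rmid (np.float64(96.4), np.float64(-1.6492)) (np.float64(96.6), np.float64(-1.6543))
tip (np.float64(84.2), np.float64(-1.6644)) (np.float64(84.2), np.float64(-1.6673)) body (np.float64(69.9), np.float64(-1.66)) nose (np.float64(85.7), np.float64(-1.656)) (np.float64(85.9), np.float64(-1.6616)) rmid (np.float64(96.5), np.float64(-1.6596)) (np.float64(96.7), np.float64(-1.6646))
tip (np.float64(85.1), np.float64(-1.6516)) (np.float64(85.1), np.float64(-1.6544)) body (np.float64(70.8), np.float64(-1.6447)) nose (np.float64(86.6), np.float64(-1.6435)) (np.float64(86.8), np.float64(-1.6491)) rmid (np.float64(97.4), np.float64(-1.6484)) (np.float64(97.6), np.float64(-1.6534))
```

```bash
python3 go.py 547.8 119.7 64.5 -1.987
```

```text
t 14.9 p [483.5 309.7 140.1] rot [ 3.136   0.0079 -1.9792] q [-0.25  0.73 -0.59  1.83  0.56  0.75  1.6 ] F [-1.9  7.2  1.2] M [0.443 0.171 0.01 ] w 42.6 g 0.0
shift(now axes) [ 0.498  -0.4497  0.2455] after turn [ 0.4925 -0.4522  0.252 ] turn [0.0036 0.005  0.005 ]
```

Emit:
step_arm --plan '[{"dx":0.1175,"dy":-0.105,"dz":0,"ax":0,"ay":0,"az":0,"gripper":0.5},{"dx":0.1175,"dy":-0.105,"dz":0,"ax":0,"ay":0,"az":0,"gripper":0.5},{"dx":0.1175,"dy":-0.105,"dz":0,"ax":0,"ay":0,"az":0,"gripper":0.5},{"dx":0.1175,"dy":-0.105,"dz":0,"ax":0,"ay":0,"az":0,"gripper":0.5},{"dx":0,"dy":0,"dz":0.06,"ax":0,"ay":0,"az":0,"gripper":0.5},{"dx":0,"dy":0,"dz":0.05,"ax":0,"ay":0,"az":0,"gripper":0.5}]'

```text
clock: 15.65
eef_pos: [545.9, 119.9, 105.1]
tool_rot: [3.14, 0.001, -1.986]
force: [-0.3, 0.0, -0.1]
width: 42.5
gripper_force: 0.0
```

```bash
python3 go.py 547.8 119.7 64.5 -1.987
```

```text
t 15.65 p [545.9 119.9 105.1] rot [ 3.1397e+00  8.0000e-04 -1.9864e+00] q [ 0.09  0.77 -0.56  1.89  0.63  0.67  1.87] F [-0.3  0.  -0.1] M [ 0.025  0.119 -0.027] w 42.5 g 0.0
shift(now axes) [-0.0016 -0.0063  0.1355] after turn [-0.0017 -0.006   0.1355] turn [0.0012 0.0005 0.0004]
```

Emit:
step_arm --plan '[{"dx":-0.0017,"dy":-0.006,"dz":0.05,"ax":0.001,"ay":0,"az":0,"gripper":0.5},{"dx":0,"dy":0,"dz":0.05,"ax":0,"ay":0,"az":0,"gripper":0.5},{"dx":0,"dy":0,"dz":0.035,"ax":0,"ay":0,"az":0,"gripper":0.5},{"dx":0,"dy":0,"dz":0,"ax":0,"ay":0,"az":0,"gripper":0.5},{"dx":0,"dy":0,"dz":0,"ax":0,"ay":0,"az":0,"gripper":0.5}]'

```text
clock: 16.27
eef_pos: [548.6, 119.6, 65.9]
tool_rot: [-3.141, 0.001, -1.985]
force: [-0.2, 0.1, -0.5]
width: 42.6
gripper_force: 0.0
```

```bash
python3 go.py 547.8 119.7 64.5 -1.987
```

```text
t 16.27 p [548.6 119.6  65.9] rot [-3.1406e+00  9.0000e-04 -1.9846e+00] q [ 0.06  0.83 -0.51  1.9   0.69  0.6   1.82] F [-0.2  0.1 -0.5] M [-0.024 -0.01  -0.057] w 42.6 g 0.0
shift(now axes) [0.0008 0.0024 0.0046] after turn [0.0008 0.0024 0.0046] turn [-0.0006  0.0006  0.0016]
```

Emit:
step_arm --plan '[{"dx":0,"dy":0,"dz":0,"ax":0,"ay":0,"az":0,"gripper":0.2},{"dx":0,"dy":0,"dz":0,"ax":0,"ay":0,"az":0,"gripper":0},{"dx":0,"dy":0,"dz":0,"ax":0,"ay":0,"az":0,"gripper":0},{"dx":0,"dy":0,"dz":0,"ax":0,"ay":0,"az":0,"gripper":0}]'

```text
clock: 16.77
eef_pos: [548.6, 119.4, 66.2]
tool_rot: [-3.14, 0.001, -1.985]
force: [-0.4, 0.0, 5.7]
width: 11.4
gripper_force: 60.8
```

```bash
python3 go.py 547.8 119.7 64.5 -1.987
```

```text
t 16.77 p [548.6 119.4  66.2] rot [-3.1403e+00  8.0000e-04 -1.9849e+00] q [ 0.06  0.83 -0.51  1.9   0.69  0.6   1.82] F [-0.4  0.   5.7] M [-0.041  0.265 -0.019] w 11.4 g 60.8
shift(now axes) [0.     0.0029 0.0057] after turn [0.     0.0029 0.0057] turn [-0.0008  0.0005  0.0013]
```

Emit:
step_arm --plan '[{"dx":0,"dy":0,"dz":0.0004,"ax":0,"ay":0,"az":0.025,"gripper":0},{"dx":0,"dy":0,"dz":0.0004,"ax":0,"ay":0,"az":0.025,"gripper":0},{"dx":0,"dy":0,"dz":0.0004,"ax":0,"ay":0,"az":0.025,"gripper":0},{"dx":0,"dy":0,"dz":0.0004,"ax":0,"ay":0,"az":0.025,"gripper":0},{"dx":0,"dy":0,"dz":0.0001,"ax":0,"ay":0,"az":0.0076,"gripper":0},{"dx":0,"dy":0,"dz":0.0001,"ax":0,"ay":0,"az":0.0076,"gripper":0}]'

```text
clock: 17.52
eef_pos: [548.4, 119.5, 65.7]
tool_rot: [-3.141, 0.001, -2.166]
force: [-1.2, -0.4, 5.5]
width: 11.7
gripper_force: 61.0
```

```bash
python3 go.py
```

```text
t 17.52 p [548.4 119.5  65.7] rot [-3.1406e+00  8.0000e-04 -2.1659e+00] q [ 0.03  0.82 -0.46  1.9   0.64  0.58  1.69] F [-1.2 -0.4  5.5] M [-0.077  0.334  0.021] w 11.7 g 61.0
```

Emit:
step_arm --plan '[{"dx":0,"dy":0,"dz":0.0004,"ax":0,"ay":0,"az":0.025,"gripper":0},{"dx":0,"dy":0,"dz":0.0004,"ax":0,"ay":0,"az":0.025,"gripper":0},{"dx":0,"dy":0,"dz":0.0004,"ax":0,"ay":0,"az":0.025,"gripper":0},{"dx":0,"dy":0,"dz":0.0001,"ax":0,"ay":0,"az":0.0076,"gripper":0},{"dx":0,"dy":0,"dz":0.0001,"ax":0,"ay":0,"az":0.0076,"gripper":0},{"dx":0,"dy":0,"dz":0.0001,"ax":0,"ay":0,"az":0.0076,"gripper":0}]'

```text
clock: 18.27
eef_pos: [548.2, 119.6, 65.2]
tool_rot: [-3.141, 0.001, -2.319]
force: [-2.0, 0.2, 6.4]
width: 11.6
gripper_force: 61.0
```

```bash
python3 go.py
```

```text
t 18.27 p [548.2 119.6  65.2] rot [-3.1411e+00  8.0000e-04 -2.3193e+00] q [ 0.    0.81 -0.42  1.9   0.59  0.56  1.58] F [-2.   0.2  6.4] M [0.04  0.413 0.016] w 11.6 g 61.0
```

Emit:
step_arm --plan '[{"dx":0,"dy":0,"dz":0.0001,"ax":0,"ay":0,"az":0.0076,"gripper":0}]'

```text
clock: 18.4
eef_pos: [548.3, 119.6, 65.2]
tool_rot: [-3.141, 0.001, -2.331]
force: [-1.5, -0.6, 6.7]
width: 11.0
gripper_force: 61.0
```

```bash
python3 go.py
```

```text
t 18.4 p [548.3 119.6  65.2] rot [-3.1410e+00  9.0000e-04 -2.3313e+00] q [ 0.    0.81 -0.42  1.9   0.59  0.56  1.57] F [-1.5 -0.6  6.7] M [-0.04   0.415  0.066] w 11.0 g 61.0
```

Emit:
step_arm --plan '[{"dx":0,"dy":0,"dz":0.0003,"ax":0,"ay":0,"az":0.02,"gripper":0},{"dx":0,"dy":0,"dz":0.0003,"ax":0,"ay":0,"az":0.02,"gripper":0},{"dx":0,"dy":0,"dz":0.0001,"ax":0,"ay":0,"az":0.0076,"gripper":0},{"dx":0,"dy":0,"dz":0.0001,"ax":0,"ay":0,"az":0.0076,"gripper":0},{"dx":0,"dy":0,"dz":0.0001,"ax":0,"ay":0,"az":0.0076,"gripper":0}]'

```text
clock: 19.02
eef_pos: [548.2, 119.7, 64.9]
tool_rot: [-3.141, 0.001, -2.43]
force: [-2.0, 0.1, 6.6]
width: 11.9
gripper_force: 61.0
```

```bash
python3 go.py
```

```text
t 19.02 p [548.2 119.7  64.9] rot [-3.1413e+00  9.0000e-04 -2.4298e+00] q [-0.01  0.8  -0.39  1.9   0.56  0.54  1.5 ] F [-2.   0.1  6.6] M [0.023 0.451 0.043] w 11.9 g 61.0
```

Emit:
step_arm --plan '[{"dx":0,"dy":0,"dz":0.0003,"ax":0,"ay":0,"az":0.02,"gripper":0},{"dx":0,"dy":0,"dz":0.0003,"ax":0,"ay":0,"az":0.02,"gripper":0},{"dx":0,"dy":0,"dz":0.0001,"ax":0,"ay":0,"az":0.0076,"gripper":0},{"dx":0,"dy":0,"dz":0.0001,"ax":0,"ay":0,"az":0.0076,"gripper":0},{"dx":0,"dy":0,"dz":0.0001,"ax":0,"ay":0,"az":0.0076,"gripper":0}]'

```text
clock: 19.65
eef_pos: [548.1, 119.7, 64.6]
tool_rot: [-3.141, 0.001, -2.528]
force: [-2.2, 0.6, 6.4]
width: 11.4
gripper_force: 61.0
```

```bash
python3 go.py
```

```text
t 19.65 p [548.1 119.7  64.6] rot [-3.1415e+00  9.0000e-04 -2.5284e+00] q [-0.03  0.8  -0.37  1.9   0.53  0.53  1.43] F [-2.2  0.6  6.4] M [0.043 0.422 0.119] w 11.4 g 61.0
```

Emit:
step_arm --plan '[{"dx":0,"dy":0,"dz":0.0003,"ax":0,"ay":0,"az":0.02,"gripper":0},{"dx":0,"dy":0,"dz":0.0003,"ax":0,"ay":0,"az":0.02,"gripper":0},{"dx":0,"dy":0,"dz":0.0001,"ax":0,"ay":0,"az":0.0076,"gripper":0},{"dx":0,"dy":0,"dz":0.0001,"ax":0,"ay":0,"az":0.0076,"gripper":0},{"dx":0,"dy":0,"dz":0.0001,"ax":0,"ay":0,"az":0.0076,"gripper":0}]'

```text
clock: 20.27
eef_pos: [548.0, 119.8, 64.4]
tool_rot: [3.142, 0.001, -2.627]
force: [-2.9, -0.4, 7.0]
width: 11.4
gripper_force: 61.1
```

```bash
python3 go.py
```

```text
t 20.27 p [548.  119.8  64.4] rot [ 3.1415e+00  8.0000e-04 -2.6265e+00] q [-0.05  0.8  -0.34  1.9   0.5   0.52  1.36] F [-2.9 -0.4  7. ] M [0.059 0.493 0.146] w 11.4 g 61.1
```

Emit:
step_arm --plan '[{"dx":0,"dy":0,"dz":0.0003,"ax":0,"ay":0,"az":0.02,"gripper":0},{"dx":0,"dy":0,"dz":0.0003,"ax":0,"ay":0,"az":0.02,"gripper":0},{"dx":0,"dy":0,"dz":0.0001,"ax":0,"ay":0,"az":0.0076,"gripper":0},{"dx":0,"dy":0,"dz":0.0001,"ax":0,"ay":0,"az":0.0076,"gripper":0}]'

```text
clock: 20.78
eef_pos: [548.0, 119.9, 64.2]
tool_rot: [3.141, 0.001, -2.713]
force: [-3.6, 0.2, 7.2]
width: 11.8
gripper_force: 61.2
```

```bash
python3 go.py
```

```text
t 20.77 p [548.  119.9  64.2] rot [ 3.1415e+00  9.0000e-04 -2.7128e+00] q [-0.06  0.79 -0.32  1.9   0.47  0.52  1.3 ] F [-3.6  0.2  7.2] M [0.057 0.53  0.204] w 11.8 g 61.2
```

Emit:
step_arm --plan '[{"dx":0,"dy":0,"dz":0.0001,"ax":0,"ay":0,"az":0.0076,"gripper":0}]'

```text
clock: 20.9
eef_pos: [548.0, 120.0, 64.2]
tool_rot: [3.141, 0.001, -2.725]
force: [-2.9, 0.0, 8.3]
width: 11.5
gripper_force: 61.2
```

```bash
python3 go.py
```

```text
t 20.9 p [548.  120.   64.2] rot [ 3.1414e+00  8.0000e-04 -2.7247e+00] q [-0.06  0.79 -0.32  1.9   0.47  0.52  1.29] F [-2.9  0.   8.3] M [0.052 0.577 0.232] w 11.5 g 61.2
```

Emit:
step_arm --plan '[{"dx":0,"dy":0,"dz":0.0001,"ax":0,"ay":0,"az":0.0076,"gripper":0}]'

```text
clock: 21.02
eef_pos: [548.0, 119.9, 64.2]
tool_rot: [3.141, 0.001, -2.737]
force: [-2.7, 0.6, 7.9]
width: 11.0
gripper_force: 61.2
```

```bash
python3 go.py
```

```text
t 21.02 p [548.  119.9  64.2] rot [ 3.1414e+00  8.0000e-04 -2.7366e+00] q [-0.06  0.79 -0.31  1.9   0.46  0.51  1.28] F [-2.7  0.6  7.9] M [0.1   0.576 0.212] w 11.0 g 61.2
```

Emit:
step_arm --plan '[{"dx":0,"dy":0,"dz":0.0001,"ax":0,"ay":0,"az":0.0076,"gripper":0}]'

```text
clock: 21.15
eef_pos: [548.0, 120.0, 64.2]
tool_rot: [3.141, 0.001, -2.748]
force: [-2.3, 0.3, 8.1]
width: 11.5
gripper_force: 61.3
```

```bash
python3 go.py
```

```text
t 21.15 p [548.  120.   64.2] rot [ 3.1414e+00  8.0000e-04 -2.7485e+00] q [-0.07  0.79 -0.31  1.9   0.46  0.51  1.27] F [-2.3  0.3  8.1] M [0.108 0.556 0.24 ] w 11.5 g 61.3
```

Emit:
step_arm --plan '[{"dx":0,"dy":0,"dz":0.0003,"ax":0,"ay":0,"az":0.02,"gripper":0},{"dx":0,"dy":0,"dz":0.0003,"ax":0,"ay":0,"az":0.02,"gripper":0},{"dx":0,"dy":0,"dz":0.0003,"ax":0,"ay":0,"az":0.02,"gripper":0},{"dx":0,"dy":0,"dz":0.0001,"ax":0,"ay":0,"az":0.0076,"gripper":0},{"dx":0,"dy":0,"dz":0.0001,"ax":0,"ay":0,"az":0.0076,"gripper":0},{"dx":0,"dy":0,"dz":0.0001,"ax":0,"ay":0,"az":0.0076,"gripper":0}]'

```text
clock: 21.9
eef_pos: [547.9, 120.1, 63.9]
tool_rot: [3.141, 0.001, -2.878]
force: [-2.8, 1.1, 8.5]
width: 11.8
gripper_force: 61.4
```

```bash
python3 go.py
```

```text
t 21.9 p [547.9 120.1  63.9] rot [ 3.1412e+00  8.0000e-04 -2.8779e+00] q [-0.09  0.79 -0.28  1.9   0.41  0.5   1.18] F [-2.8  1.1  8.5] M [0.08  0.652 0.38 ] w 11.8 g 61.4
```

Emit:
step_arm --plan '[{"dx":0,"dy":0,"dz":0.0001,"ax":0,"ay":0,"az":0.0076,"gripper":0}]'

```text
clock: 22.02
eef_pos: [547.9, 120.1, 63.8]
tool_rot: [3.141, 0.001, -2.89]
force: [-3.3, 0.6, 9.3]
width: 11.4
gripper_force: 61.4
```

```bash
python3 go.py
```

```text
t 22.02 p [547.9 120.1  63.8] rot [ 3.1412e+00  8.0000e-04 -2.8899e+00] q [-0.09  0.79 -0.27  1.9   0.41  0.5   1.17] F [-3.3  0.6  9.3] M [0.094 0.635 0.363] w 11.4 g 61.4
```

Emit:
step_arm --plan '[{"dx":0,"dy":0,"dz":0.0001,"ax":0,"ay":0,"az":0.0076,"gripper":0}]'

```text
clock: 22.15
eef_pos: [547.9, 120.1, 63.8]
tool_rot: [3.141, 0.001, -2.902]
force: [-2.4, 0.6, 7.0]
width: 11.8
gripper_force: 61.5
```

```bash
python3 go.py
```

```text
t 22.15 p [547.9 120.1  63.8] rot [ 3.1412e+00  8.0000e-04 -2.9017e+00] q [-0.09  0.79 -0.27  1.9   0.41  0.5   1.17] F [-2.4  0.6  7. ] M [0.141 0.631 0.42 ] w 11.8 g 61.5
```

Emit:
step_arm --plan '[{"dx":0,"dy":0,"dz":0.0001,"ax":0,"ay":0,"az":0.0076,"gripper":0}]'

```text
clock: 22.28
eef_pos: [547.9, 120.2, 63.8]
tool_rot: [3.141, 0.001, -2.914]
force: [-2.9, 0.5, 8.9]
width: 11.2
gripper_force: 61.4
```

```bash
python3 go.py
```

```text
t 22.27 p [547.9 120.2  63.8] rot [ 3.1412e+00  8.0000e-04 -2.9136e+00] q [-0.09  0.79 -0.27  1.9   0.4   0.5   1.16] F [-2.9  0.5  8.9] M [0.099 0.564 0.313] w 11.2 g 61.4
```

Emit:
step_arm --plan '[{"dx":0,"dy":0,"dz":0.0001,"ax":0,"ay":0,"az":0.0076,"gripper":0}]'

```text
clock: 22.4
eef_pos: [547.9, 120.2, 63.8]
tool_rot: [3.141, 0.001, -2.926]
force: [-2.6, 0.5, 7.9]
width: 11.2
gripper_force: 61.4
```

```bash
python3 go.py
```

```text
t 22.4 p [547.9 120.2  63.8] rot [ 3.1411e+00  9.0000e-04 -2.9255e+00] q [-0.1   0.79 -0.26  1.9   0.4   0.5   1.15] F [-2.6  0.5  7.9] M [0.129 0.663 0.364] w 11.2 g 61.4
```

Emit:
step_arm --plan '[{"dx":0,"dy":0,"dz":0.0001,"ax":0,"ay":0,"az":0.0076,"gripper":0}]'

```text
clock: 22.52
eef_pos: [547.9, 120.2, 63.7]
tool_rot: [3.141, 0.001, -2.937]
force: [-2.2, 1.0, 8.0]
width: 11.2
gripper_force: 61.5
```

```bash
python3 go.py
```

```text
t 22.52 p [547.9 120.2  63.7] rot [ 3.1411e+00  8.0000e-04 -2.9374e+00] q [-0.1   0.79 -0.26  1.9   0.39  0.5   1.14] F [-2.2  1.   8. ] M [0.108 0.66  0.373] w 11.2 g 61.5
```

Emit:
step_arm --plan '[{"dx":0,"dy":0,"dz":0.0001,"ax":0,"ay":0,"az":0.0076,"gripper":0}]'

```text
clock: 22.65
eef_pos: [547.9, 120.2, 63.7]
tool_rot: [3.141, 0.001, -2.949]
force: [-3.1, 1.0, 8.2]
width: 11.6
gripper_force: 61.5
```

```bash
python3 go.py
```

```text
t 22.65 p [547.9 120.2  63.7] rot [ 3.1411e+00  8.0000e-04 -2.9493e+00] q [-0.1   0.79 -0.26  1.9   0.39  0.5   1.13] F [-3.1  1.   8.2] M [0.161 0.636 0.332] w 11.6 g 61.5
```

Emit:
step_arm --plan '[{"dx":0,"dy":0,"dz":0.0001,"ax":0,"ay":0,"az":0.0076,"gripper":0}]'

```text
clock: 22.78
eef_pos: [547.9, 120.2, 63.7]
tool_rot: [3.141, 0.001, -2.961]
force: [-3.1, 0.7, 8.6]
width: 11.4
gripper_force: 61.5
```

```bash
python3 go.py
```

```text
t 22.77 p [547.9 120.2  63.7] rot [ 3.1411e+00  8.0000e-04 -2.9611e+00] q [-0.1   0.79 -0.26  1.9   0.39  0.5   1.13] F [-3.1  0.7  8.6] M [0.148 0.642 0.395] w 11.4 g 61.5
```

Emit:
step_arm --plan '[{"dx":0,"dy":0,"dz":0.0001,"ax":0,"ay":0,"az":0.0076,"gripper":0}]'

```text
clock: 22.9
eef_pos: [547.9, 120.3, 63.7]
tool_rot: [3.141, 0.001, -2.973]
force: [-3.4, 0.9, 9.1]
width: 11.4
gripper_force: 61.4
```

```bash
python3 go.py
```

```text
t 22.9 p [547.9 120.3  63.7] rot [ 3.1410e+00  8.0000e-04 -2.9729e+00] q [-0.1   0.79 -0.25  1.9   0.38  0.49  1.12] F [-3.4  0.9  9.1] M [0.109 0.637 0.315] w 11.4 g 61.4
```

Emit:
step_arm --plan '[{"dx":0,"dy":0,"dz":0.0001,"ax":0,"ay":0,"az":0.0076,"gripper":0}]'

```text
clock: 23.02
eef_pos: [547.9, 120.3, 63.7]
tool_rot: [3.141, 0.001, -2.985]
force: [-3.4, 0.8, 8.7]
width: 11.3
gripper_force: 61.6
```

```bash
python3 go.py
```

```text
t 23.02 p [547.9 120.3  63.7] rot [ 3.1410e+00  8.0000e-04 -2.9849e+00] q [-0.11  0.79 -0.25  1.9   0.38  0.49  1.11] F [-3.4  0.8  8.7] M [0.136 0.626 0.481] w 11.3 g 61.6
```

Emit:
step_arm --plan '[{"dx":0,"dy":0,"dz":0,"ax":0,"ay":0,"az":0,"gripper":0.5},{"dx":0,"dy":0,"dz":0,"ax":0,"ay":0,"az":0,"gripper":0.5},{"dx":0,"dy":0,"dz":-0.08,"ax":0,"ay":0,"az":0,"gripper":0.5},{"dx":0,"dy":0,"dz":-0.1,"ax":0,"ay":0,"az":0,"gripper":0.5},{"dx":0,"dy":0,"dz":-0.1,"ax":0,"ay":0,"az":0,"gripper":0.5},{"dx":0.0,"dy":0.15,"dz":0,"ax":0,"ay":0,"az":0,"gripper":0.5},{"dx":0.0,"dy":0.15,"dz":0,"ax":0,"ay":0,"az":0,"gripper":0.5},{"dx":0.0,"dy":0.15,"dz":0,"ax":0,"ay":0,"az":0,"gripper":0.5},{"dx":0.0,"dy":0.15,"dz":0,"ax":0,"ay":0,"az":0,"gripper":0.5},{"dx":0,"dy":0,"dz":0,"ax":0,"ay":0,"az":0,"gripper":0.5}]'

```text
clock: 24.28
eef_pos: [518.9, 302.5, 146.8]
tool_rot: [3.138, 0.001, -2.981]
force: [-0.2, -0.4, -0.1]
width: 42.7
gripper_force: 0.0
```

```bash
python3 go.py; python3 me.py r5.png; python3 - <<'E'
from h import *
from cl import cloud
P,C=cloud(load('top'))
k=P[(np.hypot(*(P[:,:2]-[549,118]).T)<34)&(P[:,2]>50)&(P[:,2]<75)]
if len(k): print('knob',cv2.minAreaRect(k[:,:2].astype(np.float32)),k[:,2].max())
E
```

```text
t 24.27 p [518.9 302.5 146.8] rot [ 3.1377e+00  9.0000e-04 -2.9806e+00] q [-0.39  0.7  -0.3   1.75  0.29  0.73  0.9 ] F [-0.2 -0.4 -0.1] M [-0.022 -0.015 -0.022] w 42.7 g 0.0
red 22 247.0 202.95454545454547 97.03462654920179 -1.6526792318166583
arrow 27 236.66666666666666 201.03703703703704 72.54732465597239 -1.6504632123778316
knob ((547.9892578125, 119.76690673828125), (54.44736862182617, 12.156356811523438), 7.839241027832031) 63.54442658174173
```

```bash
python3 -c "
from cell import ctrl
print(ctrl.finish_job())"
```

```text
the job is handed in; nothing more can be done
None
```

I freed the clamp, swung the vise until the arrow stood within about 0.01 rad of the red rider, re-tightened the knob to about 0.4 N m (noisy readings, 0.31 to 0.48), let go of everything and handed the job in at about 24 s; no verdict came back.

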